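# Unload the dynamics cart and put its masses back in their nests

### The arm

A 6-joint arm with a two-finger parallel gripper is mounted at the origin on the work surface. World frame = base frame: x ahead of the robot, y to its left, z up, the work surface at z = 0. Lengths are in mm, angles in degrees, forces in N, time in s.
With the tool pointing down it reaches from about 300 to 850 mm from the base axis. Payload 4.2 kg.
Tool frame: the origin (TCP) lies between the finger pads; the fingertips stand ahead of it and the grasp point (between the pads) lies 8 mm behind it (env.tip_reach is the x of the fingertips in the tool frame, in mm); x points along the fingers, y is the direction in which the jaws open and shut, and the axes are right-handed (so a half turn about x gives the same grasp; the last joint's range is limited). The gripper opens to 91 mm and grips with 3 to 60 N. Pads are 32 mm wide; open, the fingers measure 118 mm over their backs; the gripper's body (76 mm by 178 mm) begins 60 mm behind the grasp point.
Start: joints at [-76.776, 18.312, 89.639, -0, 72.044, -1.146], TCP at [142.705, -557.025, 224.976] pointing down, gripper open.
Joint ranges: [-177.97, 177.97], [-48.28, 115.42], [12.27, 149.76], [-77.06, 257.06], [2.81, 150.46], [-146.56, 146.56]. Speed limits (degrees/s): [147.25, 147.25, 180, 180, 180, 180].

### API

Orientations are given as [roll, pitch, yaw] about the fixed x, y, z axes, in that order (R = Rz(yaw) Ry(pitch) Rx(roll)).
In Python, from workcell import env, cams gives the robot as it stands.
- The arm moves only by the tool arm_command, never from a script. Its argument "deltas" is a list of rows, each a list of 3 entries, a list of its own where there are three numbers: the opening, from 0 (shut) to 1 (fully open), then the shift along the world's x, y, z in mm, then the turn about the world's z in rad. A call has 1 to 20 rows; each row is the pose to reach, as a shift and turn from the pose commanded when the call began; what a row does not reach only later rows make up. A row lasts 1/10 s, in which the tool goes at most 50 mm and 8.59 degrees, less where a joint would pass 70% of its speed; a pose out of reach is approached as far as the arm can. A call with a gripper value outside its range is refused whole. The fingers move at their own pace and stop on an object; "grip_force" is the grip in N (left out, the last holds). Time passes only in rows, so rows that repeat a pose let the fingers close. It gives the time, the measured TCP pose, the force and the opening at its end, in the units of the state.
- env.state(): the state, without advancing time (a new reading comes with each control period).
- cams.grab_frame(name): name is "side" or "top"; returns a dict with "img" (480x640x3 uint8, red, green, blue), "K" (3x3 intrinsics, pixels), "rvec" (rotation vector, rad) and "tvec" (3), from world to camera coordinates, as OpenCV has them. Camera axes: x right, y down, z forward; pixel columns grow to the right and rows downward; lengths in mm; the calibration is good to about 2 mm. A picture is of the moment at which its call begins. There is no depth.
- env.job_done(): hands the job in, once; it reports no verdict.
Trained networks look in a picture, given as the dict that the camera call returned (one of the last four; its "shot" number tells which), for a name from the list of things; names that differ only in an ending like _2 or _b are one class to them, and where a whole thing is asked for, a point or a joint stands for the part that bears it (a point fixed in the world has none). Each returns a list of dicts, best first, with "conf" (0 to 1); they miss things now and then, are a little off and sometimes report something else, mostly with a low value. They report only what shows in the picture. A call takes as long as a camera call.
- cams.silhouettes(picture, name): "region" (480x640 bool, what is visible of it) and "centre" ([column, row] in pixels, amid what is visible of it).
The state is a dict: "time_s": time; "qpos": joint angles; "qvel": joint speeds; "effort": joint torques, N m; "ee_pos": TCP position; "ee_rot": TCP orientation; "force": force on the tool from outside, world axes, zero at the start; "torque": the same for the moment, N m; "gripper_width": finger opening in mm.
Only numpy, scipy, OpenCV 4.12 (cv2) and the standard library are available. Lean on these libraries where they do the work, as an engineer would, in place of code of your own. Each camera call takes 0.05 s, during which the arm holds its last target.

### The job

Unload the dynamics cart: pull the R-clip straight out sideways from the pin, leaving the stack of masses as it is, and lay the clip flat in the steel pan. Then lift the ring masses off the pin one at a time from the top and set each, without dropping it, flat at the bottom of the well in the rack that is bored for its size (smallest mass in the smallest well, largest in the largest). Leave the bottle and the beaker where they are.

Things in the scene. Friction and masses are not known exactly. Their poses are not given: they have to be found in the camera images.
- clip_loop (a point): Steel R-clip of 3.6 mm wire, lying flat on the small mass; this point: centre of its loop (20 mm across outside), half-way up the wire. x points away from its legs: pull it that way; y across, z up. Legs run 50 mm along -x at y = -4.2 mm (straight, through the pin's hole) and +4.2 mm (outside the pin). Rigid, slides out with under 2 N, free after 33 mm. Nothing within 10 mm below the loop. 12 g.
- m50_mid (a point): The small mass: plain steel ring 30 mm across, 12 mm thick, with an 18 mm hole through it, about 50 g; this point is its centre, half-way up; z is its axis. At the start it lies flat on the cart, threaded on the pin, on top of the stack.
- m100_mid (a point): The middle mass: plain steel ring 42 mm across, 12 mm thick, with an 18 mm hole through it, about 100 g; this point is its centre, half-way up; z is its axis. At the start it lies flat on the cart, threaded on the pin, in the middle of the stack, under the small mass and on the large one.
- m200_mid (a point): The large mass: plain steel ring 56 mm across, 12 mm thick, with an 18 mm hole through it, about 200 g; this point is its centre, half-way up; z is its axis. At the start it lies flat on the cart, threaded on the pin, lowest in the stack, on the deck.
- nest50_floor (a point): Nest of the small mass: fixed wooden block 83 x 83 x 12 mm with a round, dark-lined flat well 40 mm across, 4 mm deep (the small of three sizes); this point: centre of the well floor, 16 mm above the bench. The three nests stand in a row, 84 mm apart, any order, in a fixed low rack; x along the row, y across, z up. Rack ends reach 20 mm above the bench.
- nest100_floor (a point): Nest of the middle mass: fixed wooden block 83 x 83 x 12 mm with a round, dark-lined flat well 52 mm across, 4 mm deep (the middle of three sizes); this point: centre of the well floor, 16 mm above the bench. The three nests stand in a row, 84 mm apart, any order, in a fixed low rack; x along the row, y across, z up. Rack ends reach 20 mm above the bench.
- nest200_floor (a point): Nest of the large mass: fixed wooden block 83 x 83 x 12 mm with a round, dark-lined flat well 66 mm across, 4 mm deep (the large of three sizes); this point: centre of the well floor, 16 mm above the bench. The three nests stand in a row, 84 mm apart, any order, in a fixed low rack; x along the row, y across, z up. Rack ends reach 20 mm above the bench.
- cart: Dynamics cart, fixed: blue-grey deck 180 x 84 mm, top 55 mm above the bench, wheels in a rubber cradle 210 x 104 mm. Origin on the bench under its centre, x along the cart, z up. At the centre stands a fixed steel pin, 11 mm thick, up to 51 mm above the deck, with a cross hole along the cart's x just above the stack of masses (36 mm above the deck).
- pan: Shallow rectangular steel pan, fixed, outside 180 (x) x 140 (y) mm, rim 12 mm high, walls and floor 3 mm thick, empty. Origin on the bench under its centre.
- bottle: Bystander: capped amber glass bottle, 58 mm across, 125 mm tall, loose. Origin at the centre of its underside.
- beaker: Bystander: empty glass beaker, 70 mm across, 85 mm tall, loose. Origin at the centre of its underside.

How it is judged (in metres and radians):
On the way, in this order (a step that is already met when the one before it is completed fails the run):
1. the clip is out of the pin (its loop 58 mm or more from the pin's axis) while the three masses are still on the pin, none moved more than 8 mm (horizontal distance between clip_loop and cart above 0.058 m and distance of each of m50_mid, m100_mid, m200_mid from where it was at the start of the episode below 0.008 m), for 0.1 s.
2. the clip lies flat in the pan, released (x of clip_loop in the frame of pan between -0.08 and 0.08 m and y of clip_loop in the frame of pan between -0.06 and 0.06 m and z of clip_loop in the frame of pan below 0.008 m and (angle between clip_loop's own z axis and vertical below 0.1 rad or angle between clip_loop's own z axis and vertical above 3.04 rad) and contact force between clip and the fingers below 0.1 N and linear speed of clip below 0.03 m/s), for 0.2 s.
3. the small mass lies flat in its nest, released (horizontal distance between m50_mid and nest50_floor below 0.008 m and z of m50_mid in the frame of nest50_floor below 0.0072 m and angle between the z axis of m50_mid and the z axis of nest50_floor, either way round below 0.035 rad and contact force between m50 and the fingers below 0.1 N and linear speed of m50 below 0.03 m/s), for 0.2 s.
4. the middle mass lies flat in its nest, released (horizontal distance between m100_mid and nest100_floor below 0.008 m and z of m100_mid in the frame of nest100_floor below 0.0072 m and angle between the z axis of m100_mid and the z axis of nest100_floor, either way round below 0.035 rad and contact force between m100 and the fingers below 0.1 N and linear speed of m100 below 0.03 m/s), for 0.2 s.
5. the large mass lies flat in its nest, released (horizontal distance between m200_mid and nest200_floor below 0.008 m and z of m200_mid in the frame of nest200_floor below 0.0072 m and angle between the z axis of m200_mid and the z axis of nest200_floor, either way round below 0.035 rad and contact force between m200 and the fingers below 0.1 N and linear speed of m200 below 0.03 m/s), for 0.2 s.
At the end, for the whole second after the job is handed in: Clip flat (6 deg, either face up) on the pan's floor, loop centre within 80 mm (x) and 60 mm (y) of the pan's centre; each mass in the well bored for it: centres within 8 mm, flat within 2 deg, mass centre under 7.2 mm above the well floor; all released and at rest (all of step 2 and all of step 3 and all of step 4 and all of step 5); the robot touches nothing.
It fails at once if the bottle or the beaker was disturbed (moved more than 25 mm) (distance of any of bottle, beaker from where it was at the start of the episode above 0.025 m).
It fails at once if a mass was dropped (faster than 0.7 m/s with no finger on it) ((linear speed of m50 above 0.7 m/s and contact force between m50 and the fingers below 0.01 N) or (linear speed of m100 above 0.7 m/s and contact force between m100 and the fingers below 0.01 N) or (linear speed of m200 above 0.7 m/s and contact force between m200 and the fingers below 0.01 N)).
It also fails if it takes over 128 s, if anything falls off the work surface, if the arm or the gripper's body presses on something with over 40 N, if the wrist force passes 120 N, or if a joint passes its speed limit or range.

## Working session

There is one attempt and no reset: what is moved stays moved. The work goes in short steps, Python scripts to look and compute and a tool call to move; the robot and the scene stay as the last step left them, time stands still between calls to the robot, and variables do not carry over. Pictures are saved under pics/ and viewed, and the job is handed in when it is done.

Besides the shell and the picture viewer there is one more tool, called after ">>>" as a command line: name --argument value ..., lists and objects as JSON in quotes. arm_command: Moves the arm, as the interface text tells. Its arguments: {"type":"object","properties":{"deltas":{"type":"array","items":{"type":"array"}},"grip_force":{"type":"number"}},"required":["deltas"]}

```bash
mkdir -p pics; ls; cat > h.py <<'E'
import numpy as np,cv2
from workcell import env,cams
def grab(n,save=None):
    f=cams.grab_frame(n)
    if save: cv2.imwrite('pics/%s.png'%save,f['img'][:,:,::-1])
    return f
def ray(f,uv,z):
    R=cv2.Rodrigues(np.array(f['rvec'],float))[0];t=np.array(f['tvec'],float).ravel()
    p=cv2.undistortPoints(np.array([[uv]],float),np.array(f['K'],float),None)[0,0]
    d=R.T@np.array([p[0],p[1],1.]);c=-R.T@t
    return c+d*(z-c[2])/d[2]
def proj(f,P):
    return cv2.projectPoints(np.array(P,float).reshape(-1,1,3),np.array(f['rvec'],float),np.array(f['tvec'],float),np.array(f['K'],float),None)[0].reshape(-1,2)
E
python3 - <<'E'
from h import *
a=grab('top','top0');b=grab('side','side0')
for f in(a,b):
    R=cv2.Rodrigues(np.array(f['rvec'],float))[0];print(f['K'],-R.T@np.array(f['tvec']).ravel(),R[2])
print(env.state(),env.tip_reach)
E
```

```text
pics
[[492.43294156   0.         317.88434051]
 [  0.         492.43294156 244.35200024]
 [  0.           0.           1.        ]] [ 315.20512277    9.9573618  1306.8330702 ] [ 0.17891564 -0.00327406 -0.98385897]
[[619.8213734    0.         317.95738724]
 [  0.         619.8213734  238.4575802 ]
 [  0.           0.           1.        ]] [ 208.15092963 1051.57327362 1187.97002545] [ 0.21923084 -0.67281487 -0.7065819 ]
{'time_s': 0.1, 'qpos': array([-7.67760352e+01,  1.83474399e+01,  8.96997271e+01, -1.14657320e-03,
        7.20417381e+01, -1.14348332e+00]), 'qvel': array([ 0.17926651, -0.09217319, -0.13957099,  0.00138306, -0.02411012,
        0.06744655]), 'effort': array([-1.60762106e-04, -4.13332987e+01, -2.32509989e+01,  7.28389900e-02,
        4.21582209e-02, -4.81496852e-05]), 'ee_pos': array([ 142.60128747, -556.59744376,  224.20760999]), 'ee_rot': array([-90.44095149,  89.91108819, 103.92685098]), 'force': array([ 0.4602681 , -0.8435015 ,  0.07333972]), 'torque': array([ 0.026685  ,  0.01507477, -0.01022527]), 'gripper_width': 90.94284835897352} 11.0
```

View pics/top0.png

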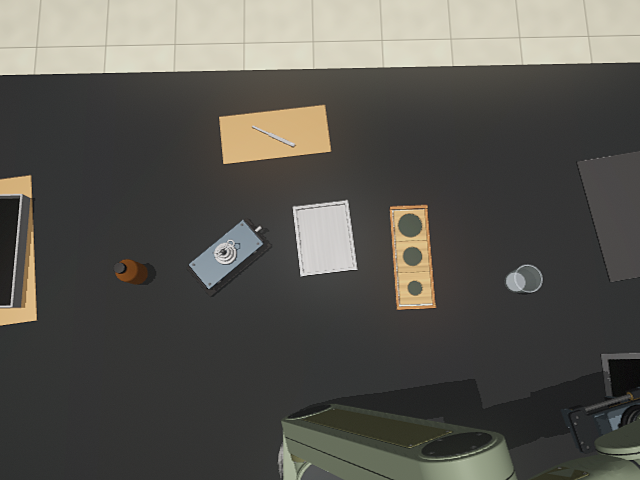

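View pics/side0.png

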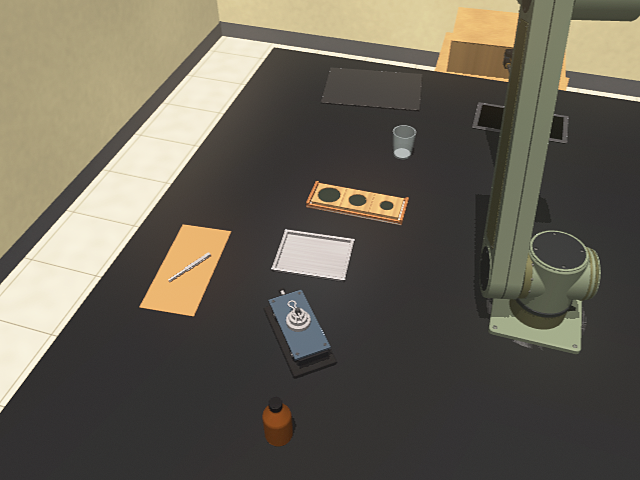

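The top view shows the bottle at (130,271), cart at (230,257), pan at (325,238), rack at (412,257) and beaker at (525,280). Next I'll zoom in and run the networks.

```bash
python3 - <<'E'
from h import *
a=grab('top');b=grab('side')
ca=cv2.resize(a['img'][205:305,175:285],None,fx=5,fy=5,interpolation=cv2.INTER_CUBIC)
cb=cv2.resize(b['img'][275:385,250:350],None,fx=5,fy=5,interpolation=cv2.INTER_CUBIC)
cv2.imwrite('pics/ca.png',ca[:,:,::-1]);cv2.imwrite('pics/cb.png',cb[:,:,::-1])
for nm,z in [('clip_loop',94),('m50_mid',85),('m100_mid',73),('m200_mid',61),('nest50_floor',16),('nest100_floor',16),('nest200_floor',16),('cart',50),('pan',6),('bottle',60),('beaker',40)]:
    for f,n in((a,'T'),(b,'S')):
        for r in cams.silhouettes(f,nm)[:3]:
            c=np.array(r['centre']);print(nm,n,round(r['conf'],2),c.round(1),r['region'].sum(),ray(f,c,z).round(1))
E
```

```text
clip_loop S 0.6 [297.7 318.6] 7 [514.8 262.3  94. ]
m50_mid S 0.66 [299.1 312. ] 58 [520.3 237.2  85. ]
m100_mid T 0.5 [224.5 255.5] 70 [515.6 243.2  73. ]
m100_mid T 0.19 [224.7 246.7] 4 [538.3 243.   73. ]
m200_mid T 0.47 [227.5 261.4] 133 [502.1 237.6  61. ]
m200_mid S 0.62 [298.3 326.3] 183 [515.7 258.6  61. ]
nest50_floor T 0.6 [413.7 289.3] 1025 [ 425.2 -243.    16. ]
nest50_floor S 0.83 [385.9 206.1] 658 [ 427.5 -243.6   16. ]
nest100_floor S 0.6 [356.6 200.8] 647 [ 512.3 -241.3   16. ]
nest200_floor T 0.78 [409.9 227.4] 977 [ 591.2 -241.9   16. ]
nest200_floor S 0.68 [328.2 192.8] 573 [ 599.7 -251.    16. ]
cart T 0.91 [233.7 260.1] 2810 [506.8 223.7  50. ]
cart S 0.7 [297.9 338.6] 3274 [508.6 283.5  50. ]
cart S 0.66 [401.6 141.2] 628 [ 442.8 -511.2   50. ]
cart S 0.54 [299.7 317.3] 40 [523.9 225.6  50. ]
pan T 0.92 [324.3 241.4] 3898 [559.5 -11.8   6. ]
pan S 0.55 [311.9 253. ] 3175 [573.8 -17.5   6. ]
bottle T 0.66 [130.7 271.8] 645 [480.4 484.1  60. ]
bottle T 0.3 [410.7 256. ] 964 [ 506.9 -231.4   60. ]
bottle S 0.86 [275.2 421.2] 1182 [484.4 493.1  60. ]
beaker T 0.67 [520.6 280.2] 772 [ 441.1 -515.3   40. ]
beaker S 0.95 [403.5 140.9] 694 [ 439.5 -528.1   40. ]
```

View pics/ca.png

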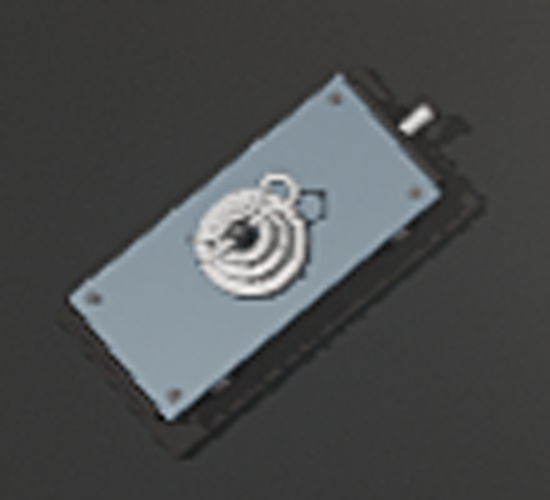

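View pics/cb.png

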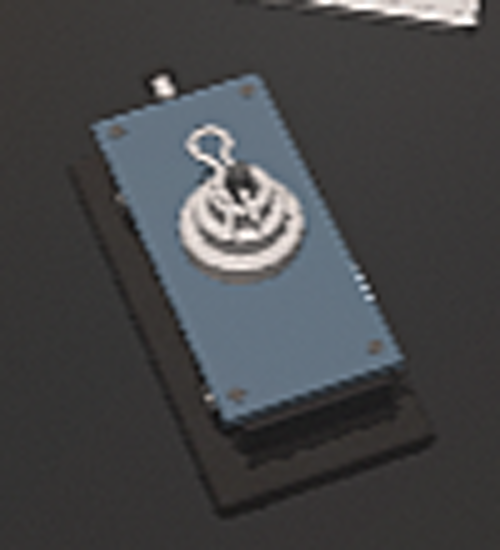

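```bash
cat >> h.py <<'E'
def rect(f,cx,cy,z,half=80,s=2):
    # rectified plane picture: col -> y decreasing, row -> x decreasing ; s px per mm
    n=int(2*half*s)
    W=np.array([[cx+half,cy+half,z],[cx+half,cy-half,z],[cx-half,cy-half,z],[cx-half,cy+half,z]],float)
    p=proj(f,W).astype(np.float32)
    H=cv2.getPerspectiveTransform(p,np.array([[0,0],[n,0],[n,n],[0,n]],np.float32))
    return cv2.warpPerspective(f['img'],H,(n,n),flags=cv2.INTER_CUBIC)
def w2(c,cx,cy,half=80,s=2): return np.array([cx+half-c[1]/s, cy+half-c[0]/s])
E
python3 - <<'E'
from h import *
a=grab('top');b=grab('side')
for f,n in((a,'T'),(b,'S')):
    # deck
    h=130;I=rect(f,515,240,55,h); hsv=cv2.cvtColor(I,cv2.COLOR_RGB2HSV)
    m=((hsv[...,0]>95)&(hsv[...,0]<115)&(hsv[...,1]>50)&(hsv[...,2]>90)).astype(np.uint8)
    m=cv2.morphologyEx(m,cv2.MORPH_OPEN,np.ones((5,5)))
    c=max(cv2.findContours(m,0,1)[0],key=cv2.contourArea);r=cv2.minAreaRect(c)
    print(n,'deck',w2(r[0],515,240,h).round(1),np.array(r[1])/2,r[2],[w2(q,515,240,h).round(1).tolist() for q in cv2.boxPoints(r)])
    cv2.imwrite(f'pics/deck{n}.png',I[:,:,::-1])
    # wells (rim at z=20)
    h=150;I=rect(f,510,-242,20,h);cv2.imwrite(f'pics/rack{n}.png',I[:,:,::-1])
    h=120;I=rect(f,565,-12,12,h);cv2.imwrite(f'pics/pan{n}.png',I[:,:,::-1])
E
python3 -c "
import cv2,numpy as np
cv2.imwrite('pics/rk.png',cv2.resize(np.hstack([cv2.imread('pics/rackT.png'),cv2.imread('pics/rackS.png')]),(800,400)))
cv2.imwrite('pics/pn.png',cv2.resize(np.hstack([cv2.imread('pics/panT.png'),cv2.imread('pics/panS.png')]),(800,400)))
cv2.imwrite('pics/dk.png',cv2.resize(np.hstack([cv2.imread('pics/deckT.png'),cv2.imread('pics/deckS.png')]),(800,400)))"
```

```text
Traceback (most recent call last):
ValueError: max() iterable argument is empty
[ WARN:0@0.026] global loadsave.cpp:275 findDecoder imread_('pics/rackT.png'): can't open/read file: check file path/integrity
[ WARN:0@0.026] global loadsave.cpp:275 findDecoder imread_('pics/rackS.png'): can't open/read file: check file path/integrity
Traceback (most recent call last):
cv2.error: OpenCV(4.12.0) :-1: error: (-5:Bad argument) in function 'resize'
> Overload resolution failed:
>  - src data type = object is not supported
>  - Expected Ptr<cv::UMat> for argument 'src'
```

```bash
cat > m1.py <<'E'
from h import *
a=grab('top');b=grab('side')
np.savez('frames.npz',**{k+n:np.array(f[k]) for f,n in((a,'T'),(b,'S')) for k in('img','K','rvec','tvec')})
for f,n in((a,'T'),(b,'S')):
    h=130;I=rect(f,515,240,55,h); J=I.astype(int)
    m=((J[...,2]-J[...,0]>15)&(J[...,2]>70)).astype(np.uint8)
    m=cv2.morphologyEx(m,cv2.MORPH_OPEN,np.ones((5,5)))
    cv2.imwrite(f'pics/deck{n}.png',I[:,:,::-1])
    c=max(cv2.findContours(m,0,1)[0],key=cv2.contourArea);r=cv2.minAreaRect(c)
    print(n,'deck',w2(r[0],515,240,h).round(1),np.array(r[1])/2,r[2],[w2(q,515,240,h).round(1).tolist() for q in cv2.boxPoints(r)])
    h=150;I=rect(f,510,-242,20,h);cv2.imwrite(f'pics/rack{n}.png',I[:,:,::-1])
    h=120;I=rect(f,565,-12,12,h);cv2.imwrite(f'pics/pan{n}.png',I[:,:,::-1])
for k,o in(('rack','rk'),('pan','pn'),('deck','dk')):
    cv2.imwrite(f'pics/{o}.png',cv2.resize(np.hstack([cv2.imread(f'pics/{k}T.png'),cv2.imread(f'pics/{k}S.png')]),(800,400)))
E
python3 m1.py
```

```text
T deck [523.  243.7] [ 85.22160339 181.26368713] 50.33924102783203 [[498.0, 340.70001220703125], [613.7000122070312, 201.1999969482422], [548.0999755859375, 146.8000030517578], [432.3999938964844, 286.29998779296875]]
S deck [521.5 244.2] [ 85.11889648 182.36543274] 50.365631103515625 [[496.1000061035156, 341.6000061035156], [612.5, 201.10000610351562], [546.9000244140625, 146.8000030517578], [430.6000061035156, 287.29998779296875]]
```

View pics/rk.png

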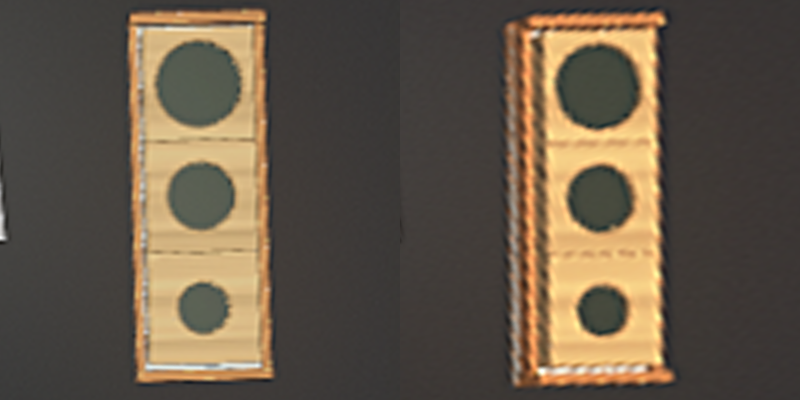

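View pics/pn.png

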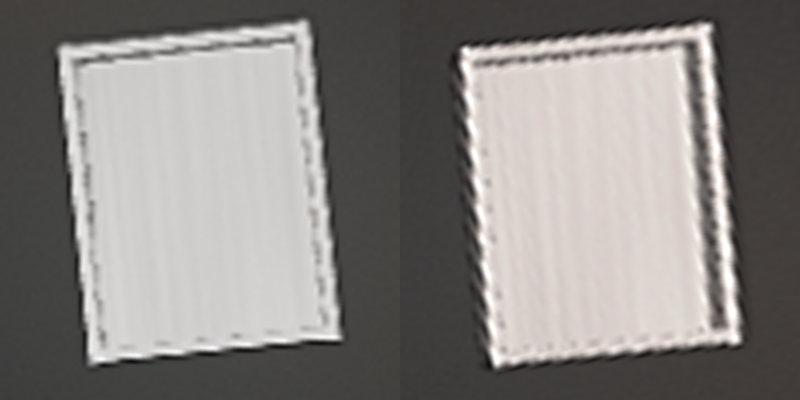

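View pics/dk.png

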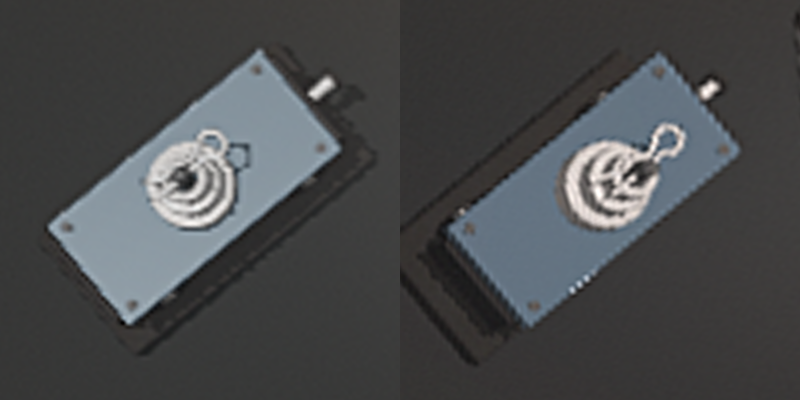

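```bash
cat > m2.py <<'E'
from h import *
D=np.load('frames.npz');F={n:{k:D[k+n] for k in('img','K','rvec','tvec')} for n in 'TS'}
T=[]
for n in 'TS':
    I=rect(F[n],522,244,92.8,50,8);T.append(cv2.resize(I,(400,400)))
    c=np.array([522.3,244.0]);u=np.array([np.cos(np.radians(-50.35)),np.sin(np.radians(-50.35))])
    for d in(0,10,20,30,40):
        p=c+u*d;cv2.circle(T[-1],(int((522+50-p[0])*0+(244+50-p[1])*4),int((522+50-p[0])*4)),2,(255,0,0),-1)
cv2.imwrite('pics/clip.png',np.hstack(T)[:,:,::-1])
# wells
for n in 'TS':
    h=150;I=rect(F[n],510,-242,20,h).astype(int)
    R=cv2.cvtColor(I.astype(np.uint8),cv2.COLOR_RGB2HSV)
    m=((I[...,0]-I[...,2])<20).astype(np.uint8)
    for c in cv2.findContours(m,cv2.RETR_LIST,cv2.CHAIN_APPROX_NONE)[0]:
        A=cv2.contourArea(c)
        if 3000<A<20000:
            e=cv2.fitEllipse(c);print(n,w2(e[0],510,-242,h).round(1),np.array(e[1])/2,A)
    h=120;I=rect(F[n],565,-12,12,h);m=(I.min(2)>120).astype(np.uint8)
    c=max(cv2.findContours(m,0,1)[0],key=cv2.contourArea);r=cv2.minAreaRect(c);print(n,'pan',w2(r[0],565,-12,h),np.array(r[1])/2,r[2])
E
python3 m2.py
```

```text
T [ 429.4 -244.5] [35.0967865  35.67294312] 3925.5
T [ 513.2 -242.8] [47.46801376 47.76123047] 7113.5
T [ 597.2 -240.8] [60.91601181 61.58234787] 11777.5
T pan [569.87005615 -11.42651367] [193.58659363 153.15370178] 84.17366027832031
S [ 426.9 -243.4] [33.57608795 34.53045654] 3630.5
S [ 511.2 -241.6] [45.29689789 46.93930817] 6662.5
S [ 594.8 -240. ] [58.84181595 61.15340805] 11296.5
S pan [567.90473938 -12.03129578] [193.98095703 153.00039673] 84.46723937988281
```

View pics/clip.png

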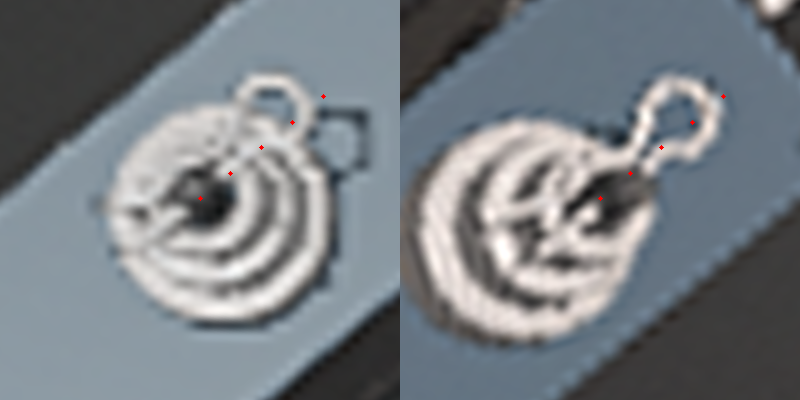

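```bash
cat > m3.py <<'E'
from h import *
from scipy.optimize import least_squares
D=np.load('frames.npz');F={n:{k:D[k+n] for k in('img','K','rvec','tvec')} for n in 'TS'}
th=np.radians(-50.35);u=np.array([np.cos(th),np.sin(th)]);v=np.array([-np.sin(th),np.cos(th)])
T=[]
for n in 'TS':
    I=rect(F[n],532,236,92.8,32,12.5)
    I=cv2.resize(I,(800,800))[:, :]
    for c,col in(((522.3,244.0),(255,0,0)),):
        for d in (25,27,29):
            p=np.array(c)+u*d+v*4.2
            q=(int((236+32-p[1])*12.5),int((532+32-p[0])*12.5));cv2.circle(I,q,3,col,-1)
            if d==27: cv2.circle(I,q,int(8.2*12.5),col,1)
    T.append(cv2.resize(I,(400,400)))
cv2.imwrite('pics/clip2.png',np.hstack(T)[:,:,::-1])
s=env.state();import scipy.spatial.transform as t
R=t.Rotation.from_euler('xyz',s['ee_rot'],degrees=True).as_matrix();print(R.round(3),np.degrees(np.arctan2(R[1,1],R[0,1])),s['ee_pos'])
E
python3 m3.py
```

```text
[[ 0.     0.248 -0.969]
 [-0.    -0.969 -0.248]
 [-1.     0.    -0.   ]] -75.62907179279226 [ 142.72295578 -557.01625622  224.95698038]
```

View pics/clip2.png

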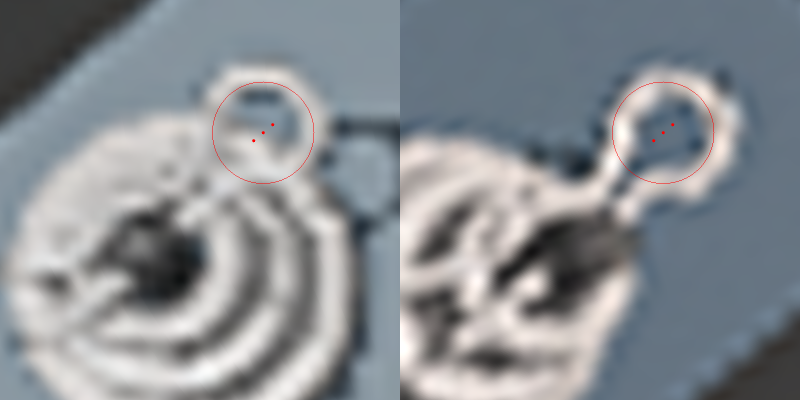

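>>> arm_command --deltas '[[1,[405,777,0],2.012],[1,[405,777,0],2.012],[1,[405,777,0],2.012],[1,[405,777,0],2.012],[1,[405,777,0],2.012],[1,[405,777,0],2.012],[1,[405,777,0],2.012],[1,[405,777,0],2.012],[1,[405,777,0],2.012],[1,[405,777,0],2.012],[1,[405,777,0],2.012],[1,[405,777,0],2.012],[1,[405,777,0],2.012],[1,[405,777,0],2.012],[1,[405,777,0],2.012],[1,[405,777,0],2.012],[1,[405,777,0],2.012],[1,[405,777,0],2.012],[1,[405,777,0],2.012],[1,[405,777,0],2.012]]' --grip_force 10

```text
time_s: 3.5
ee_pos: [547.4, 220.0, 224.5]
ee_rot: [-89.5, 89.9, -139.8]
force: [-0.2, 0.2, -0.4]
gripper_width: 91.2
```

>>> arm_command --deltas '[[0.5,[0,0,-45],0],[0.5,[0,0,-90],0],[0.5,[0,0,-90],0],[0.5,[0,0,-90],0],[0.5,[0,0,-90],0]]'

```text
time_s: 4.0
ee_pos: [549.3, 219.9, 137.8]
ee_rot: [70.5, 89.7, 20.1]
force: [1.1, -0.3, 0.9]
gripper_width: 53.8
```

```bash
cat > look.py <<'E'
import sys
from h import *
import scipy.spatial.transform as t
def crop(n,P,w=60,k=400):
    f=grab(n);p=proj(f,[P])[0].astype(int);x=max(0,min(640-2*w,p[0]-w));y=max(0,min(480-2*w,p[1]-w))
    return cv2.resize(f['img'][y:y+2*w,x:x+2*w],(k,k),interpolation=cv2.INTER_CUBIC),(x,y)
def two(name,P,w=60):
    A,a=crop('top',P,w);B,b=crop('side',P,w);cv2.imwrite(f'pics/{name}.png',np.hstack([A,B])[:,:,::-1]);print('origins',a,b,'scale',200/w)
s=env.state()
R=t.Rotation.from_euler('xyz',s['ee_rot'],degrees=True).as_matrix();print('jaw',np.degrees(np.arctan2(R[1,1],R[0,1])).round(2),s['ee_pos'].round(1),s['gripper_width'],s['force'].round(2),s['qpos'].round(0))
two(sys.argv[1],[float(v) for v in sys.argv[2:5]],int(sys.argv[5]))
E
python3 look.py g1 545 225 93 50
```

```text
jaw 39.6 [549.3 219.9 137.8] 53.78550483601632 [ 1.07 -0.35  0.88] [ 21.  23.  95.  -0.  61. -19.]
origins (np.int64(180), np.int64(192)) (np.int64(240), np.int64(253)) scale 4.0
```

View pics/g1.png

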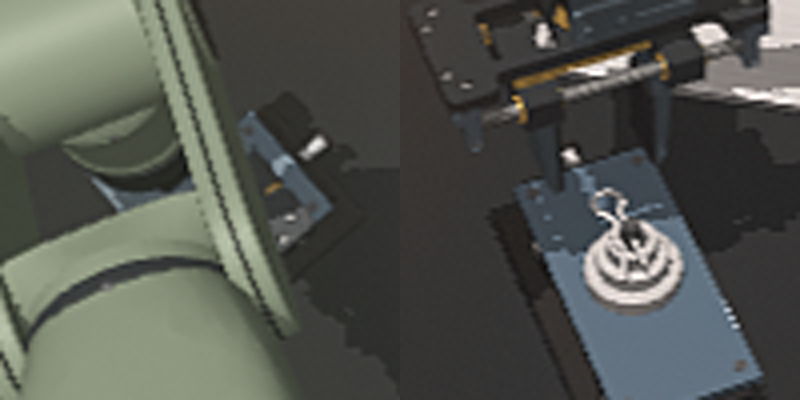

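The side view shows both fingers straddling the line of the clip loop, which is at (605,205) in the crop. The jaw axis is 39.6°, as wanted. Descending.

>>> arm_command --deltas '[[0.5,[0,0,-15],0],[0.5,[0,0,-30],0],[0.5,[0,0,-41],0],[0.5,[0,0,-41],0],[0.5,[0,0,-41],0],[0.5,[0,0,-41],0]]'

```text
time_s: 4.7
ee_pos: [548.4, 220.2, 95.0]
ee_rot: [71.7, 89.9, 21.4]
force: [-0.5, 0.0, 0.2]
gripper_width: 45.5
```

```bash
python3 look.py g2 545 225 93 40
```

```text
jaw 39.65 [548.4 220.2  95. ] 45.46090851887853 [-0.5   0.01  0.17] [ 21.  26.  98.   0.  56. -19.]
origins (np.int64(190), np.int64(202)) (np.int64(250), np.int64(263)) scale 5.0
```

View pics/g2.png

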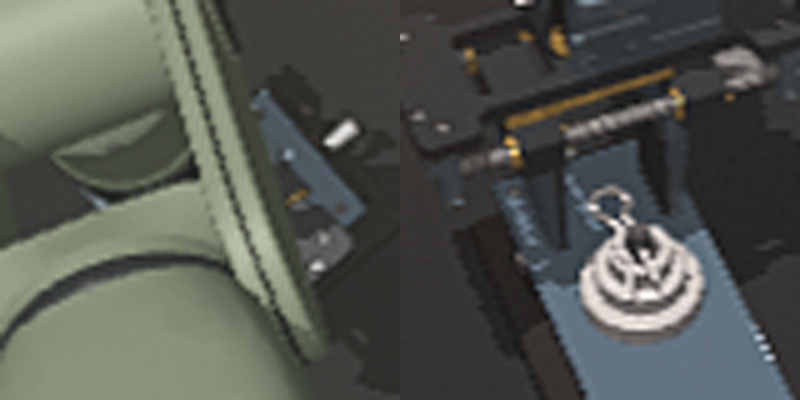

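>>> arm_command --deltas '[[0.25,[0,0,0],0],[0.25,[0,0,0],0],[0.25,[0,0,0],0],[0.2,[0,0,0],0],[0.1,[0,0,0],0],[0.1,[0,0,0],0],[0.1,[0,0,0],0],[0.1,[0,0,0],0]]' --grip_force 10

```text
time_s: 5.6
ee_pos: [547.7, 220.0, 94.0]
ee_rot: [76.6, 90.0, 26.3]
force: [-0.4, -0.2, -1.1]
gripper_width: 18.6
```

```bash
python3 look.py g3 545 225 93 40
```

```text
jaw 39.65 [547.7 220.   94. ] 18.615689763816764 [-0.35 -0.18 -1.13] [ 21.  26.  98.   0.  56. -19.]
origins (np.int64(190), np.int64(202)) (np.int64(250), np.int64(263)) scale 5.0
```

View pics/g3.png

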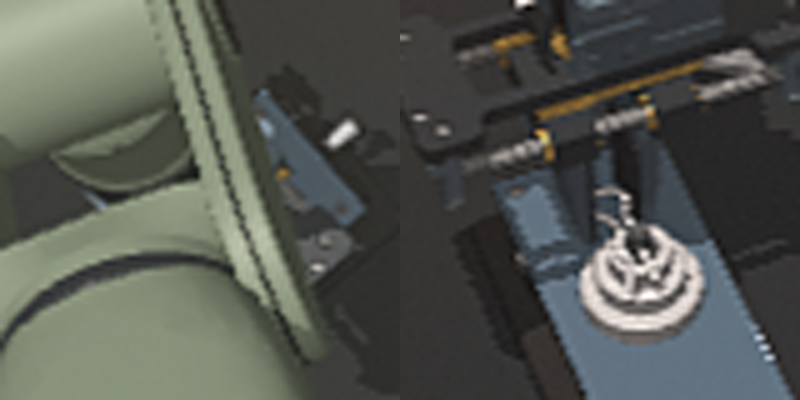

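>>> arm_command --deltas '[[0,[0,0,0],0],[0,[0,0,0],0],[0,[1.3,-1.5,0],0],[0,[3.8,-4.6,0],0],[0,[6.4,-7.7,0],0],[0,[8.9,-10.8,0],0]]' --grip_force 15

```text
time_s: 6.3
ee_pos: [556.9, 208.8, 94.0]
ee_rot: [55.6, 90.0, 5.3]
force: [0.4, -0.2, -0.6]
gripper_width: 18.3
```

```bash
python3 look.py g4 545 225 93 40
```

```text
jaw 39.64 [556.9 208.8  94. ] 18.288849257851115 [ 0.38 -0.24 -0.59] [ 19.  26.  97.  -0.  56. -20.]
origins (np.int64(190), np.int64(202)) (np.int64(250), np.int64(263)) scale 5.0
```

View pics/g4.png

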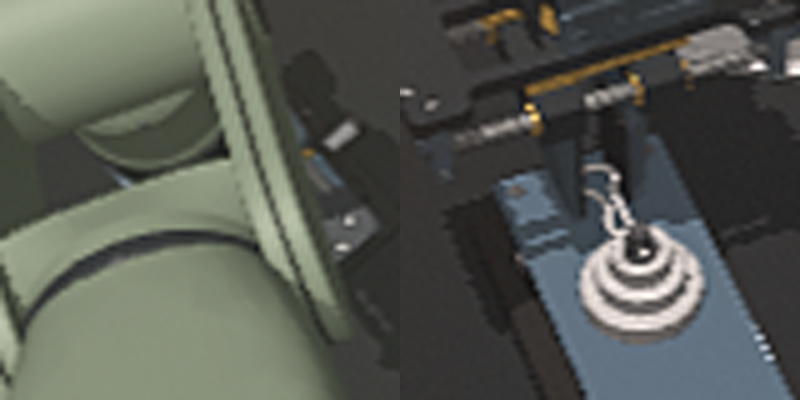

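The clip is moving with the fingers (loop at about (600,185)) and the stack is unmoved. Continuing the pull.

>>> arm_command --deltas '[[0,[3.2,-3.9,0],0],[0,[6.4,-7.7,0],0],[0,[9.6,-11.6,0],0],[0,[12.8,-15.4,0],0],[0,[16,-19.3,0],0],[0,[19.2,-23.1,0],0],[0,[22.4,-27,0],0],[0,[22.4,-27,0],0],[0,[22.4,-27,0],0]]'

```text
time_s: 7.3
ee_pos: [579.0, 182.1, 93.9]
ee_rot: [-166.4, 90.0, 143.3]
force: [-0.2, -0.3, -0.0]
gripper_width: 18.2
```

```bash
python3 look.py g5 560 210 93 40
```

```text
jaw 39.63 [579.  182.1  93.9] 18.240036586250227 [-0.23 -0.29 -0.01] [ 16.  27.  96.   0.  57. -23.]
origins (np.int64(196), np.int64(196)) (np.int64(246), np.int64(256)) scale 5.0
```

View pics/g5.png

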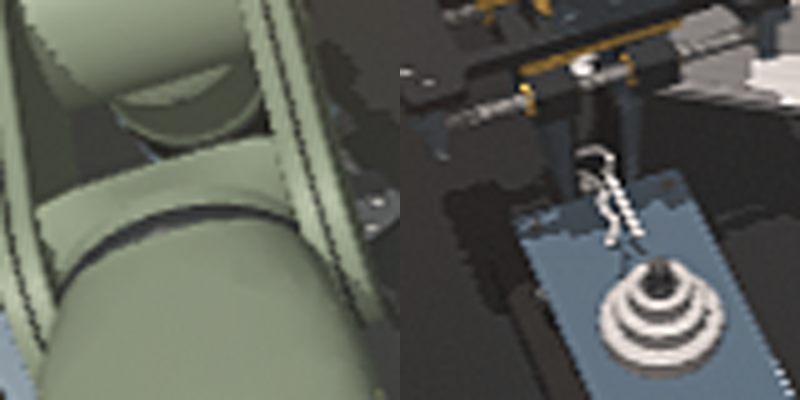

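The clip is free and held level (loop at (597,160), legs pointing back to the pin). The stack is still in place. Now to the pan.

>>> arm_command --deltas '[[0,[0,-15,6],0],[0,[0,-45,10],0],[0,[0,-85,10],0],[0,[0,-125,0],0],[0,[0,-160,-15],0],[0,[0,-190,-30],0],[0,[0,-205,-45],0],[0,[0,-209,-55],0],[0,[0,-209,-65],0],[0,[0,-209,-72],0],[0,[0,-209,-76],0],[0,[0,-209,-76],0],[0,[0,-209,-76],0],[0,[0,-209,-76],0]]'

```text
time_s: 8.8
ee_pos: [579.4, -26.4, 18.5]
ee_rot: [51.0, 89.9, 0.7]
force: [0.3, 0.5, 0.1]
gripper_width: 18.1
```

```bash
python3 look.py g6 575 -20 10 50
```

```text
jaw 39.69 [579.4 -26.4  18.5] 18.10791954248617 [0.34 0.49 0.07] [ -4.  30. 104.   0.  46. -43.]
origins (np.int64(277), np.int64(185)) (np.int64(261), np.int64(201)) scale 4.0
```

View pics/g6.png

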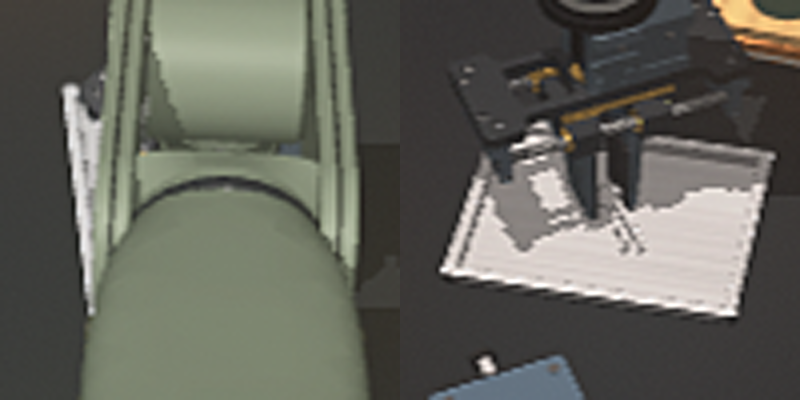

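>>> arm_command --deltas '[[0,[0,0,-1.5],0],[0,[0,0,-2.5],0],[0,[0,0,-2.5],0],[0,[0,0,-2.5],0],[0.25,[0,0,-2.5],0],[0.35,[0,0,-2.5],0],[0.5,[0,0,-2.5],0],[0.5,[0,0,-2.5],0],[0.5,[0,0,-2.5],0],[0.5,[0,0,-2.5],0]]'

```text
time_s: 9.9
ee_pos: [579.0, -26.8, 15.5]
ee_rot: [87.7, 90.0, 37.3]
force: [0.1, -0.8, -0.2]
gripper_width: 45.5
```

```bash
python3 look.py g7 575 -20 10 50
```

```text
jaw 39.65 [579.  -26.8  15.5] 45.49237456505559 [ 0.09 -0.78 -0.21] [ -4.  30. 104.   0.  45. -43.]
origins (np.int64(277), np.int64(185)) (np.int64(261), np.int64(201)) scale 4.0
```

View pics/g7.png

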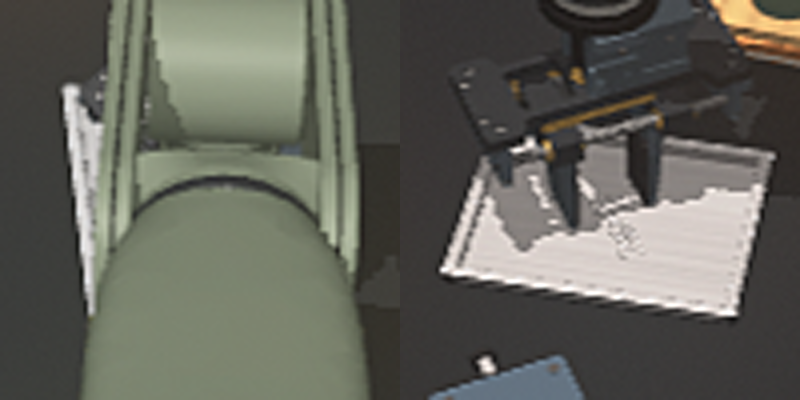

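>>> arm_command --deltas '[[0.5,[0,0,20],0],[0.5,[0,0,60],0],[0.5,[0,-30,100],0],[0.5,[0,-80,140],0],[0.5,[-20,-130,150],0],[0.5,[-40,-180,150],0],[0.5,[-60,-230,150],0],[0.5,[-60,-230,150],0],[0.5,[-60,-230,150],0]]'

```text
time_s: 10.9
ee_pos: [517.7, -259.7, 165.6]
ee_rot: [-39.1, 90.0, -89.7]
force: [1.0, 0.8, 0.2]
gripper_width: 45.5
```

```bash
cat > m4.py <<'E'
from h import *
a=grab('top','topB');b=grab('side','sideB')
np.savez('framesB.npz',**{k+n:np.array(f[k]) for f,n in((a,'T'),(b,'S')) for k in('img','K','rvec','tvec')})
A=cv2.resize(rect(a,522,244,91,40,10),(400,400));B=cv2.resize(rect(b,522,244,91,40,10),(400,400))
cv2.imwrite('pics/st91.png',np.hstack([A,B])[:,:,::-1])
A=rect(a,570,-12,4,80,2.5);B=rect(b,570,-12,4,80,2.5);cv2.imwrite('pics/panB.png',np.hstack([A,B])[:,:,::-1])
print(env.state()['ee_pos'])
E
python3 m4.py
```

```text
[ 518.86756284 -256.75933388  165.3860942 ]
```

View pics/st91.png

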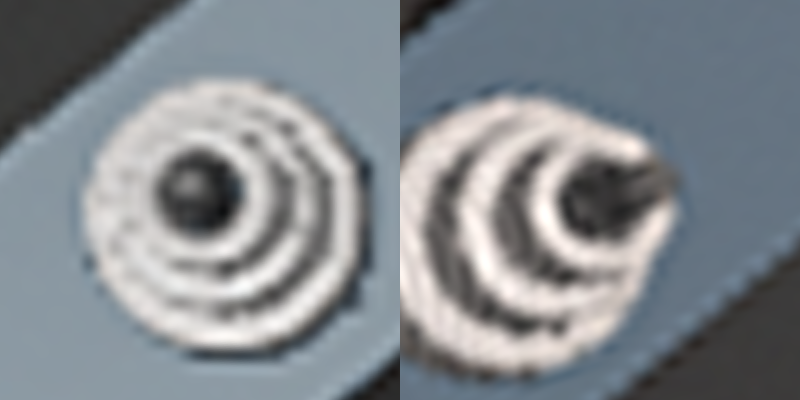

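View pics/panB.png

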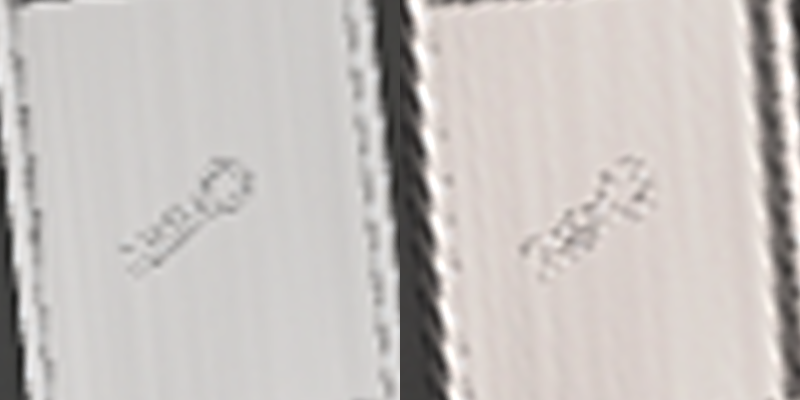

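The clip lies flat near the middle of the pan, with its loop at (230,183) in the left crop, about (577,-24) mm. The small mass is centred on about (522.5,244). Moving there.

>>> arm_command --deltas '[[0.6,[3,30,0],0],[0.6,[3,80,0],0],[0.6,[3,130,0],0],[0.6,[3,180,0],0],[0.6,[3,230,0],0],[0.6,[3,280,0],0],[0.6,[3,330,0],0],[0.6,[3,380,0],0],[0.6,[3,430,0],0],[0.6,[3.4,475,0],0],[0.6,[3.4,500.8,0],0],[0.6,[3.4,500.8,-10],0],[0.6,[3.4,500.8,-25],0],[0.6,[3.4,500.8,-45],0],[0.6,[3.4,500.8,-60],0],[0.6,[3.4,500.8,-69.5],0],[0.6,[3.4,500.8,-69.5],0],[0.6,[3.4,500.8,-69.5],0],[0.6,[3.4,500.8,-69.5],0]]'

```text
time_s: 12.9
ee_pos: [522.9, 244.2, 96.8]
ee_rot: [75.0, 89.9, 24.7]
force: [0.5, 0.5, -0.8]
gripper_width: 54.8
```

```bash
python3 look.py g8 523 244 93 40
```

```text
jaw 39.65 [522.9 244.2  96.8] 54.817439955246115 [ 0.47  0.54 -0.81] [ 24.  25. 100.   0.  55. -16.]
origins (np.int64(182), np.int64(211)) (np.int64(256), np.int64(271)) scale 5.0
```

View pics/g8.png

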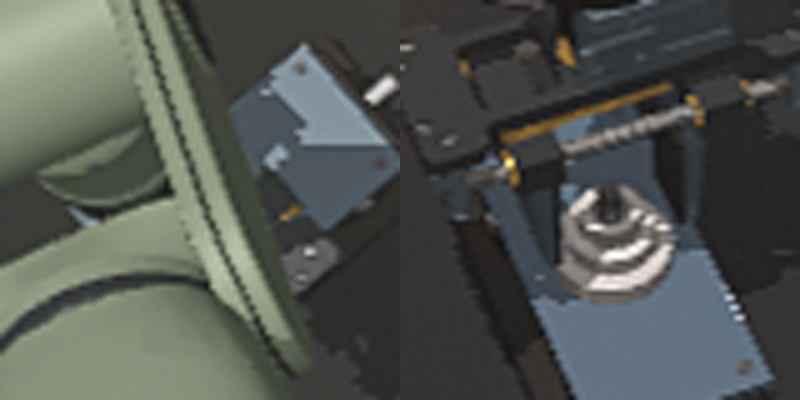

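Fingers straddle the stack and the small mass top is at (610,205). Closing on it.

>>> arm_command --deltas '[[0.4,[0,0,0],0],[0.35,[0,0,0],0],[0.3,[0,0,0],0],[0.2,[0,0,0],0],[0.2,[0,0,0],0],[0.2,[0,0,0],0],[0.2,[0,0,0],0],[0.2,[0,0,0],0]]' --grip_force 15

```text
time_s: 13.8
ee_pos: [522.4, 244.0, 96.1]
ee_rot: [82.8, 90.0, 32.5]
force: [-0.3, -0.6, 0.9]
gripper_width: 28.6
```

>>> arm_command --deltas '[[0,[0,0,0],0],[0,[0,0,3],0],[0,[0,0,8],0],[0,[0,0,16],0],[0,[0,0,26],0],[0,[0,0,38],0],[0,[0,0,50],0],[0,[0,0,50],0]]' --grip_force 20

```text
time_s: 14.6
ee_pos: [523.7, 244.5, 148.6]
ee_rot: [74.9, 89.7, 24.5]
force: [0.9, -0.4, -0.4]
gripper_width: 28.3
```

```bash
python3 look.py g9 523 244 115 50
```

```text
jaw 39.65 [523.7 244.5 148.6] 28.310187319080775 [ 0.91 -0.4  -0.45] [ 24.  22.  96.   0.  62. -16.]
origins (np.int64(171), np.int64(199)) (np.int64(246), np.int64(255)) scale 4.0
```

View pics/g9.png

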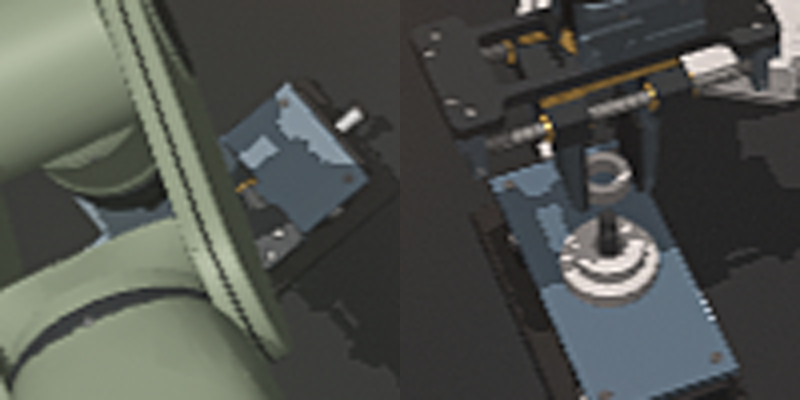

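>>> arm_command --deltas '[[0,[-3,-15,0],0],[0,[-9,-45,0],0],[0,[-17,-85,0],0],[0,[-25,-128,0],0],[0,[-33,-171,0],0],[0,[-41,-214,0],0],[0,[-50,-257,0],0],[0,[-58,-300,0],0],[0,[-66,-343,0],0],[0,[-75,-386,0],0],[0,[-83,-428,0],0],[0,[-90,-462,-10],0],[0,[-94,-482,-30],0],[0,[-94,-488,-55],0],[0,[-94,-488,-75],0],[0,[-94,-488,-90],0],[0,[-94,-488,-95],0],[0,[-94,-488,-95],0],[0,[-94,-488,-95],0]]'

```text
time_s: 16.6
ee_pos: [428.4, -244.3, 51.4]
ee_rot: [20.2, 90.0, -30.1]
force: [0.5, 0.7, -0.4]
gripper_width: 28.4
```

```bash
python3 look.py g10 428 -244 30 45
```

```text
jaw 39.65 [ 428.4 -244.3   51.4] 28.36160370117244 [ 0.51  0.69 -0.44] [-31.  22. 114.   0.  45. -71.]
origins (np.int64(370), np.int64(242)) (np.int64(341), np.int64(157)) scale 4.444444444444445
```

View pics/g10.png

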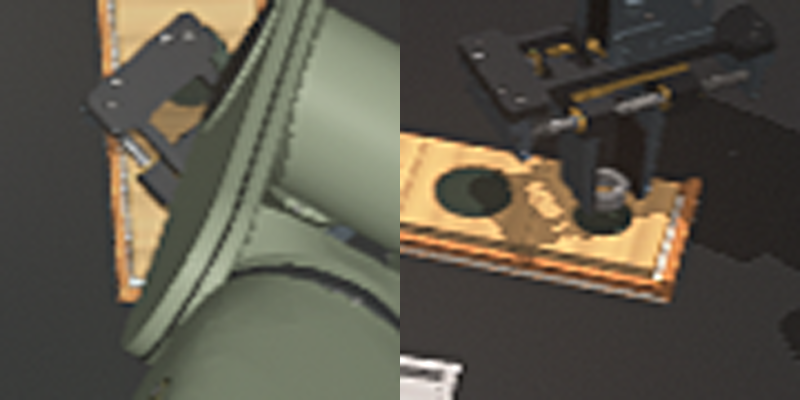

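>>> arm_command --deltas '[[0,[0,0,-5],0],[0,[0,0,-10],0],[0,[0,0,-14],0],[0,[0,0,-16],0],[0,[0,0,-17],0],[0,[0,0,-17.5],0],[0,[0,0,-17.5],0],[0,[0,0,-17.5],0]]'

```text
time_s: 17.5
ee_pos: [428.5, -244.1, 33.6]
ee_rot: [32.0, 90.0, -18.3]
force: [-0.5, -0.6, -0.0]
gripper_width: 28.0
```

```bash
python3 look.py g11 428 -244 30 45
```

```text
jaw 39.65 [ 428.5 -244.1   33.6] 28.001807822363894 [-0.52 -0.57 -0.05] [-31.  23. 115.   0.  42. -71.]
origins (np.int64(370), np.int64(242)) (np.int64(341), np.int64(157)) scale 4.444444444444445
```

View pics/g11.png

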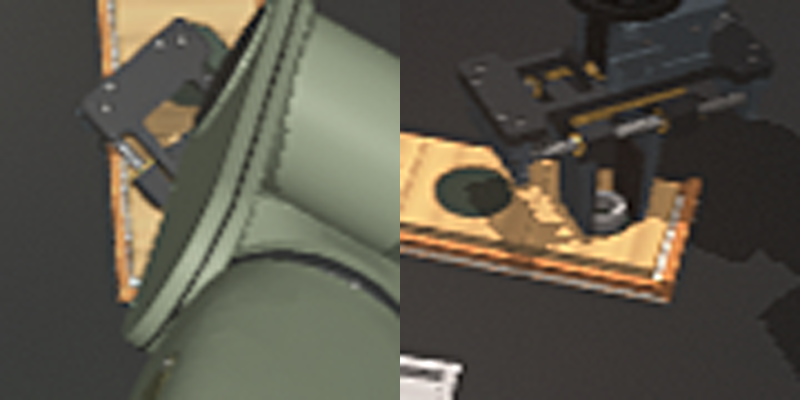

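>>> arm_command --deltas '[[0,[0,0,-0.5],0],[0,[0,0,-1],0],[0,[0,0,-1],0]]' --grip_force 8

```text
time_s: 17.9
ee_pos: [428.5, -244.1, 33.0]
ee_rot: [28.6, 90.0, -21.8]
force: [-0.4, 0.5, 3.8]
gripper_width: 28.8
```

>>> arm_command --deltas '[[0.32,[0,0,0],0],[0.35,[0,0,0],0],[0.38,[0,0,0],0],[0.42,[0,0,0],0],[0.48,[0,0,0],0],[0.48,[0,0,0],0],[0.48,[0,0,0],0]]'

```text
time_s: 18.6
ee_pos: [428.4, -244.0, 32.4]
ee_rot: [153.1, 90.0, 102.8]
force: [-0.5, -1.2, -0.8]
gripper_width: 43.7
```

```bash
python3 look.py g12 428 -244 30 45
```

```text
jaw 39.65 [ 428.4 -244.    32.4] 43.71903530120754 [-0.45 -1.16 -0.79] [-31.  23. 115.   0.  42. -71.]
origins (np.int64(370), np.int64(242)) (np.int64(341), np.int64(157)) scale 4.444444444444445
```

View pics/g12.png

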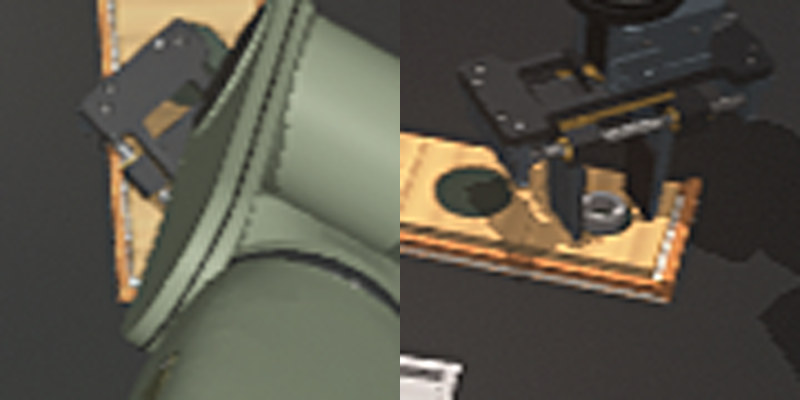

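>>> arm_command --deltas '[[0.5,[0,0,15],0],[0.6,[0,0,50],0],[0.7,[5,15,90],0],[0.7,[10,50,112],0],[0.7,[18,95,112],0],[0.7,[27,140,112],0],[0.7,[36,185,112],0],[0.7,[44,230,112],0],[0.7,[53,275,112],0],[0.7,[62,320,112],0],[0.7,[70,365,112],0],[0.7,[79,410,112],0],[0.7,[87,450,112],0],[0.7,[93,480,112],0],[0.7,[94,488,112],0],[0.7,[94,488,112],0]]'

```text
time_s: 20.3
ee_pos: [522.1, 244.6, 144.1]
ee_rot: [-86.5, 90.0, -136.7]
force: [-0.4, -0.5, -0.1]
gripper_width: 63.9
```

```bash
cat > m5.py <<'E'
from h import *
import sys
a=grab('top');b=grab('side')
A=rect(a,512,-242,20,130,1.54);B=rect(b,512,-242,20,130,1.54)
cv2.imwrite('pics/%s.png'%sys.argv[1],np.hstack([A,B])[:,:,::-1])
A=cv2.resize(rect(b,522,244,79,40,10),(400,400));cv2.imwrite('pics/%sc.png'%sys.argv[1],A[:,:,::-1])
E
python3 m5.py rB
```

```text
(no output)
```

View pics/rB.png

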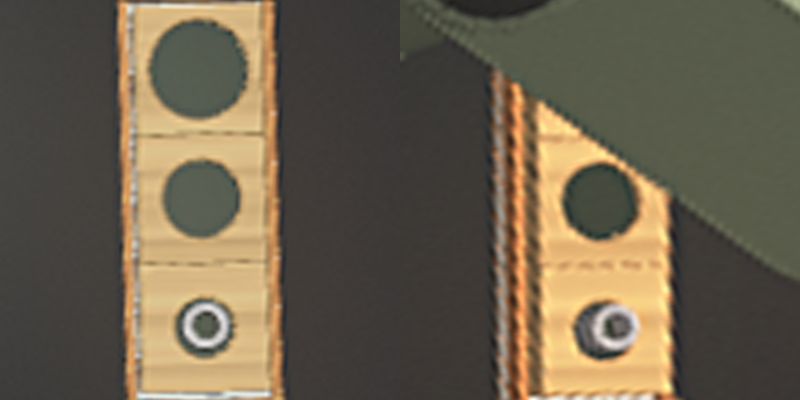

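View pics/rBc.png

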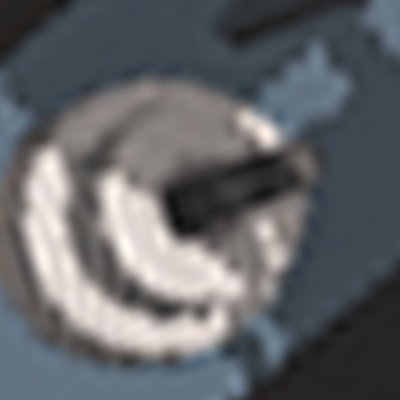

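The small mass sits centred in the small well, at (205,327) in the left crop. The two remaining masses are still on the pin. Descending to the middle mass.

>>> arm_command --deltas '[[0.7,[0,0,-15],0],[0.7,[0,0,-32],0],[0.7,[0,0,-48],0],[0.7,[0,0,-57],0],[0.7,[0,0,-60.5],0],[0.7,[0,0,-60.5],0],[0.7,[0,0,-60.5],0],[0.55,[0,0,-60.5],0],[0.5,[0,0,-60.5],0],[0.45,[0,0,-60.5],0],[0.35,[0,0,-60.5],0],[0.3,[0,0,-60.5],0],[0.3,[0,0,-60.5],0],[0.3,[0,0,-60.5],0]]' --grip_force 15

```text
time_s: 21.8
ee_pos: [522.5, 244.0, 84.3]
ee_rot: [83.1, 90.0, 32.8]
force: [0.0, 0.2, 3.2]
gripper_width: 41.1
```

>>> arm_command --deltas '[[0.2,[0,0,0],0],[0.2,[0,0,0],0],[0.2,[0,0,3],0],[0.2,[0,0,8],0],[0.2,[0,0,16],0],[0.2,[0,0,26],0],[0.2,[0,0,38],0],[0.2,[0,0,50],0],[0.2,[0,0,60],0],[0.2,[0,0,62],0],[0.2,[0,0,62],0]]' --grip_force 25

```text
time_s: 22.9
ee_pos: [522.6, 244.0, 146.5]
ee_rot: [75.4, 89.9, 25.1]
force: [-0.7, -1.1, -1.6]
gripper_width: 41.0
```

```bash
python3 look.py g13 523 244 115 50
```

```text
jaw 39.65 [522.6 244.  146.5] 41.01096504221655 [-0.7  -1.08 -1.56] [ 24.  22.  96.   0.  62. -16.]
origins (np.int64(171), np.int64(199)) (np.int64(246), np.int64(255)) scale 4.0
```

View pics/g13.png

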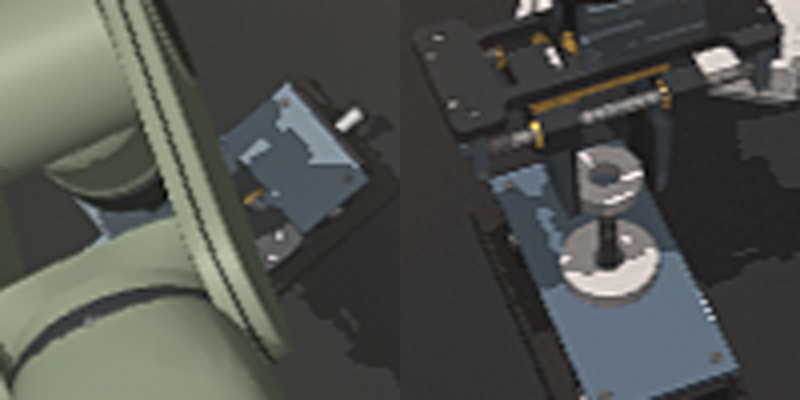

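The middle mass is held level and is clear of the pin; the large one is still on the deck.

>>> arm_command --deltas '[[0.2,[0,-15,0],0],[0.2,[-1,-45,0],0],[0.2,[-2,-85,0],0],[0.2,[-3,-128,0],0],[0.2,[-4,-171,0],0],[0.2,[-5,-214,0],0],[0.2,[-6,-257,0],0],[0.2,[-7,-300,0],0],[0.2,[-8,-343,0],0],[0.2,[-9,-386,0],0],[0.2,[-10,-428,0],0],[0.2,[-10,-462,-10],0],[0.2,[-10.2,-480,-30],0],[0.2,[-10.2,-486,-55],0],[0.2,[-10.2,-486,-75],0],[0.2,[-10.2,-486,-90],0],[0.2,[-10.2,-486,-95],0],[0.2,[-10.2,-486,-95],0],[0.2,[-10.2,-486,-95],0]]'

```text
time_s: 24.9
ee_pos: [512.4, -242.4, 51.6]
ee_rot: [22.2, 89.9, -28.1]
force: [0.1, 0.1, -0.5]
gripper_width: 40.6
```

>>> arm_command --deltas '[[0.2,[0,0,-5],0],[0.2,[0,0,-10],0],[0.2,[0,0,-14],0],[0.2,[0,0,-16],0],[0.2,[0,0,-17],0],[0.2,[0,0,-17.5],0],[0.2,[0,0,-17.5],0]]'

```text
time_s: 25.6
ee_pos: [512.3, -242.1, 33.5]
ee_rot: [46.0, 90.0, -4.4]
force: [-0.5, 0.7, -1.8]
gripper_width: 40.9
```

```bash
python3 look.py g14 512 -242 30 45
```

```text
jaw 39.65 [ 512.3 -242.1   33.5] 40.91068015500737 [-0.48  0.69 -1.78] [-26.  28. 105.   0.  47. -66.]
origins (np.int64(367), np.int64(210)) (np.int64(311), np.int64(151)) scale 4.444444444444445
```

View pics/g14.png

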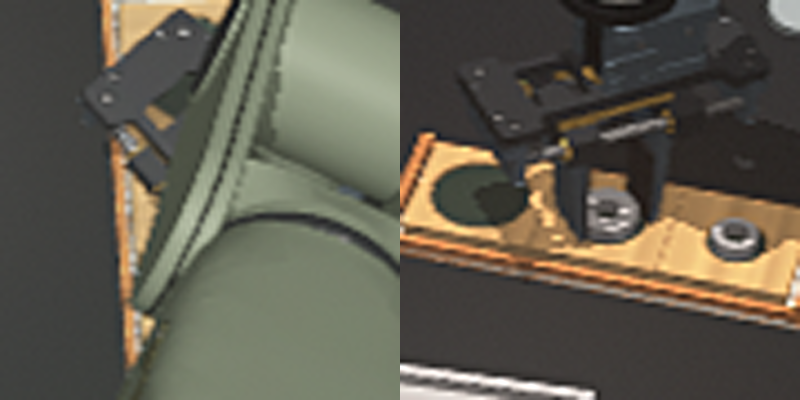

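>>> arm_command --deltas '[[0.2,[0,0,-0.5],0],[0.2,[0,0,-1],0],[0.2,[0,0,-1],0]]' --grip_force 12

```text
time_s: 26.0
ee_pos: [512.4, -242.1, 33.2]
ee_rot: [29.8, 90.0, -20.5]
force: [-1.4, 0.5, 4.7]
gripper_width: 41.3
```

Contact felt (4.7 N up). Releasing.

>>> arm_command --deltas '[[0.46,[0,0,0],0],[0.48,[0,0,0],0],[0.51,[0,0,0],0],[0.55,[0,0,0],0],[0.6,[0,0,0],0],[0.65,[0,0,0],0],[0.65,[0,0,5],0],[0.7,[0,0,20],0],[0.8,[0,0,55],0],[0.85,[2,15,90],0],[0.85,[3,50,111],0],[0.85,[4,95,111],0],[0.85,[5,140,111],0],[0.85,[6,185,111],0],[0.85,[7,230,111],0],[0.85,[8,275,111],0],[0.85,[9,320,111],0],[0.85,[10,365,111],0],[0.85,[10,410,111],0],[0.85,[10.2,450,111],0]]'

```text
time_s: 28.0
ee_pos: [522.2, 210.2, 144.0]
ee_rot: [80.6, 89.9, 30.3]
force: [0.4, 0.1, 0.5]
gripper_width: 78.1
```

>>> arm_command --deltas '[[0.85,[0,30,0],0],[0.85,[0,36,0],0],[0.85,[0,36,0],0],[0.85,[0,36,0],0]]'

```text
time_s: 28.4
ee_pos: [522.3, 242.9, 143.5]
ee_rot: [-61.7, 90.0, -112.1]
force: [-0.4, -0.5, 0.3]
gripper_width: 77.8
```

```bash
python3 m5.py rC
```

```text
(no output)
```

View pics/rC.png

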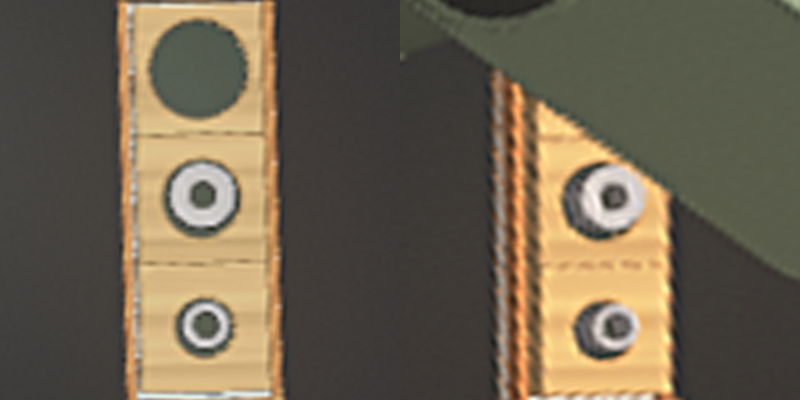

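View pics/rCc.png

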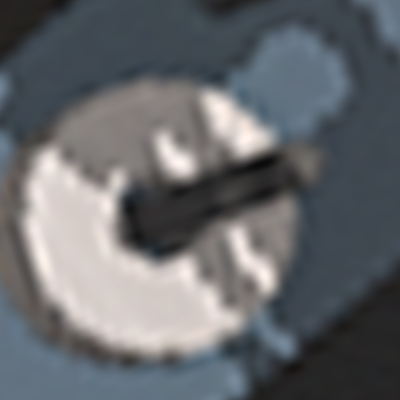

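The middle mass is well seated in its well, at (202,195). Now the large one.

>>> arm_command --deltas '[[0.85,[0,0,-15],0],[0.85,[0,0,-35],0],[0.85,[0,0,-55],0],[0.85,[0,0,-66],0],[0.85,[0,0,-71.5],0],[0.85,[0,0,-71.5],0],[0.85,[0,0,-71.5],0],[0.7,[0,0,-71.5],0],[0.65,[0,0,-71.5],0],[0.6,[0,0,-71.5],0],[0.5,[0,0,-71.5],0],[0.4,[0,0,-71.5],0],[0.4,[0,0,-71.5],0],[0.4,[0,0,-71.5],0]]' --grip_force 20

```text
time_s: 29.9
ee_pos: [522.5, 244.0, 72.4]
ee_rot: [76.5, 90.0, 26.2]
force: [-1.4, -1.2, 4.6]
gripper_width: 55.3
```

>>> arm_command --deltas '[[0.4,[0,0,0],0],[0.4,[0,0,0],0],[0.4,[0,0,3],0],[0.4,[0,0,8],0],[0.4,[0,0,16],0],[0.4,[0,0,26],0],[0.4,[0,0,38],0],[0.4,[0,0,50],0],[0.4,[0,0,62],0],[0.4,[0,0,72],0],[0.4,[0,0,74],0],[0.4,[0,0,74],0]]' --grip_force 35

```text
time_s: 31.1
ee_pos: [522.5, 244.0, 146.4]
ee_rot: [76.1, 90.0, 25.7]
force: [-0.4, 0.4, -3.1]
gripper_width: 54.3
```

```bash
python3 look.py g15 523 244 115 50
```

```text
jaw 39.65 [522.5 244.  146.4] 54.30712590325968 [-0.43  0.42 -3.13] [ 24.  22.  96.   0.  62. -16.]
origins (np.int64(171), np.int64(199)) (np.int64(246), np.int64(255)) scale 4.0
```

View pics/g15.png

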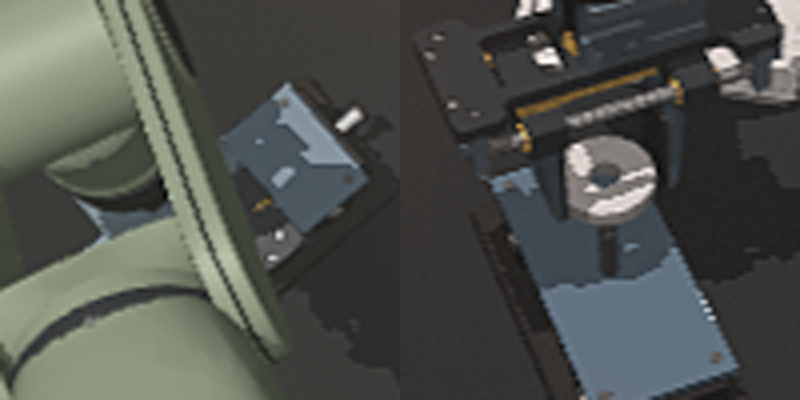

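>>> arm_command --deltas '[[0.4,[2,-15,0],0],[0.4,[7,-45,0],0],[0.4,[13,-85,0],0],[0.4,[19,-128,0],0],[0.4,[26,-171,0],0],[0.4,[32,-214,0],0],[0.4,[39,-257,0],0],[0.4,[45,-300,0],0],[0.4,[52,-343,0],0],[0.4,[58,-386,0],0],[0.4,[65,-428,0],0],[0.4,[70,-462,-10],0],[0.4,[73,-479,-30],0],[0.4,[73.6,-484.4,-55],0],[0.4,[73.6,-484.4,-75],0],[0.4,[73.6,-484.4,-90],0],[0.4,[73.6,-484.4,-95],0],[0.4,[73.6,-484.4,-95],0],[0.4,[73.6,-484.4,-95],0]]'

```text
time_s: 33.1
ee_pos: [596.3, -240.9, 51.6]
ee_rot: [25.4, 89.9, -24.9]
force: [0.3, 0.5, -2.0]
gripper_width: 54.7
```

>>> arm_command --deltas '[[0.4,[0,0,-5],0],[0.4,[0,0,-10],0],[0.4,[0,0,-14],0],[0.4,[0,0,-16],0],[0.4,[0,0,-17],0],[0.4,[0,0,-17.5],0],[0.4,[0,0,-17.5],0]]'

```text
time_s: 33.8
ee_pos: [596.1, -240.5, 33.6]
ee_rot: [41.3, 90.0, -9.1]
force: [-0.2, -0.3, -2.3]
gripper_width: 54.8
```

```bash
python3 look.py g16 596 -240 30 45
```

```text
jaw 39.65 [ 596.1 -240.5   33.6] 54.799062492245625 [-0.2  -0.27 -2.27] [-23.  34.  94.   0.  52. -63.]
origins (np.int64(365), np.int64(179)) (np.int64(283), np.int64(146)) scale 4.444444444444445
```

View pics/g16.png

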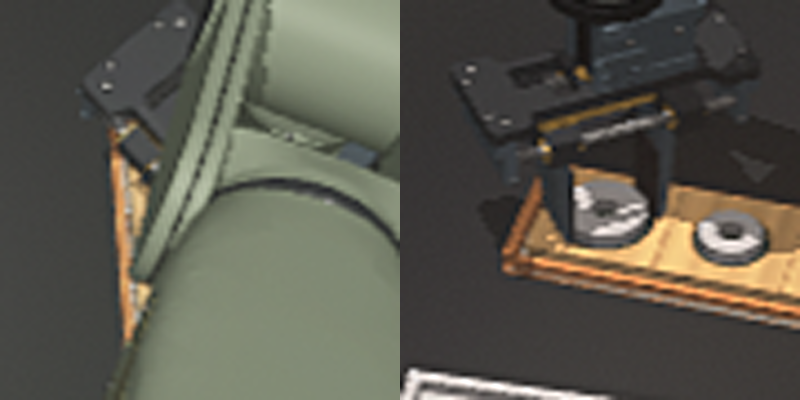

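The large mass is just above the floor of its well, between the fingers at (605,215). Lowering to contact.

>>> arm_command --deltas '[[0.4,[0,0,-0.5],0],[0.4,[0,0,-1],0],[0.4,[0,0,-1],0]]' --grip_force 20

```text
time_s: 34.2
ee_pos: [596.2, -240.5, 33.4]
ee_rot: [31.6, 89.9, -18.7]
force: [-1.5, 1.0, 4.9]
gripper_width: 55.3
```

>>> arm_command --deltas '[[0.62,[0,0,0],0],[0.64,[0,0,0],0],[0.67,[0,0,0],0],[0.7,[0,0,0],0],[0.75,[0,0,0],0],[0.8,[0,0,0],0],[0.8,[0,0,5],0],[0.8,[0,0,20],0],[0.8,[0,0,55],0],[0.8,[0,25,95],0],[0.8,[-5,70,125],0],[0.8,[-10,115,145],0],[0.8,[-15,160,150],0],[0.8,[-25,205,150],0],[0.8,[-35,250,150],0],[0.8,[-45,295,150],0],[0.8,[-50,340,150],0],[0.8,[-50,385,150],0],[0.8,[-50,430,150],0],[0.8,[-50,430,150],0]]'

```text
time_s: 36.2
ee_pos: [545.8, 194.6, 182.8]
ee_rot: [114.8, 89.8, 64.8]
force: [-0.5, -0.5, -0.6]
gripper_width: 73.1
```

```bash
python3 m5.py rD; python3 - <<'E'
from h import *
a=grab('top','topE');b=grab('side','sideE')
A=rect(a,570,-12,4,80,2.5);cv2.imwrite('pics/panE.png',A[:,:,::-1])
for nm,z in(('m50_mid',28),('m100_mid',28),('m200_mid',28),('clip_loop',5),('bottle',60),('beaker',40)):
    for f,n in((a,'T'),(b,'S')):
        for r in cams.silhouettes(f,nm)[:1]: print(nm,n,round(r['conf'],2),ray(f,r['centre'],z).round(1))
h=150;I=rect(a,510,-242,28,h,4)
E
```

```text
m50_mid T 0.56 [ 434.1 -251.9   28. ]
m100_mid T 0.61 [ 515.5 -237.5   28. ]
m100_mid S 0.67 [493.5 478.6  28. ]
m200_mid T 0.72 [ 594.8 -245.5   28. ]
m200_mid S 0.6 [ 599.5 -237.4   28. ]
clip_loop T 0.57 [563.6  -8.9   5. ]
bottle T 0.98 [482.8 488.3  60. ]
bottle S 0.98 [483.2 490.5  60. ]
beaker T 0.79 [ 433.1 -516.9   40. ]
beaker S 0.97 [ 431.6 -511.6   40. ]
```

View pics/rD.png

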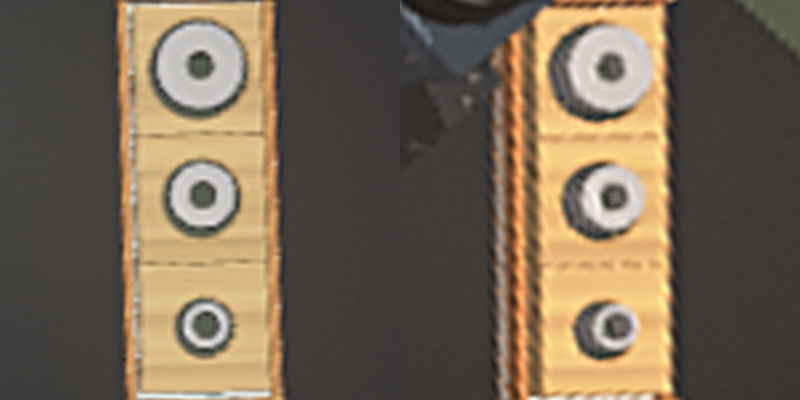

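View pics/topE.png

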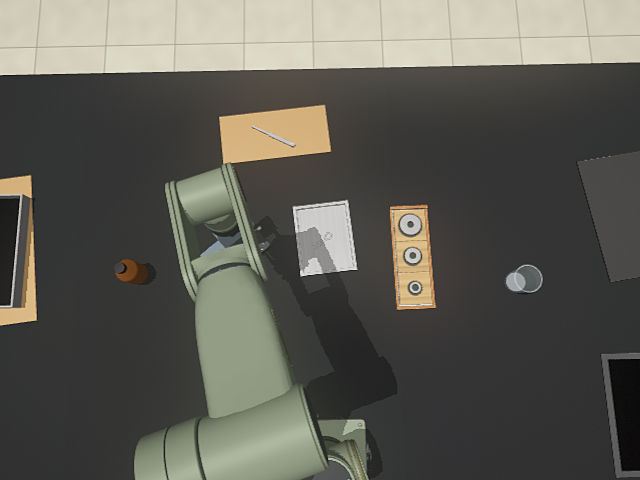

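All three rings sit inside their wells, at (410,225), (413,256) and (415,288). The clip is in the pan, and the bottle and beaker are in place. Letting the arm settle, then handing in.

>>> arm_command --deltas '[[0.8,[0,0,0],0],[0.8,[0,0,0],0],[0.8,[0,0,0],0],[0.8,[0,0,0],0]]'

```text
time_s: 37.4
ee_pos: [546.0, 189.6, 182.5]
ee_rot: [76.0, 90.0, 25.6]
force: [0.3, -1.0, -1.2]
gripper_width: 73.2
```

```bash
python3 -c "
from h import *
print(env.job_done())"
```

```text
the job is handed in; nothing more can be done
None
```

The job is handed in at about 37 s of the 128 s allowed, with every step carried out. The interface gives no verdict, so what follows is from my own checks.

**What was done:**
- **Clip:** I pulled it straight out along the cart's axis. The stack stayed where it was. I then released the clip in the pan from about 9 mm above the floor, because the fingertips reached below it.
- **Masses:** I lifted the small, middle and large masses off one at a time. Each was lowered until I felt contact (about 4–5 N) and then released slowly.

**Last checks:**
- **Masses:** In the last top and side pictures each ring sits inside the well for its size, with a dark gap all round in the top view. I judged flatness only from these pictures and the contact force.
- **Clip:** It looked flat near the pan's centre, with its loop at about (577, -24) mm in a picture taken right after release. It still shows in the pan in the final top picture.
- **Bottle and beaker:** The bottle measured within about 5 mm of its starting position. The beaker readings differed by 8 mm (top camera) and 18 mm (side camera). The arm never went near it, so I put this down to detector noise on glass.

**Readings that disagreed:**
- The network's centre points for the masses were scattered, up to about 10 mm off. One side-view hit for the middle mass was plainly false, as it landed on the bottle. I relied on the pictures instead.
- The dark well floors measured about 5 mm smaller across than the stated bores, and the pan about 13 mm larger. The well spacing matched the stated 84 mm.

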